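Nip a freshly cased book in the bench nipping press

TASK

The red book is sticking out of the front of the small green nipping press. Slide it straight in until it lies square and centred under the screw, then take hold of the crank by its loose wooden sleeve and, without letting go of the sleeve, wind the platen down clockwise onto the book until the book is firmly nipped: the crank should push back about 4 N harder at the sleeve than it did running free, and never as much as 6 N harder. Then let go, leave the press nipped, and leave everything else on the desk where it is.

Things in the scene. Friction and masses are not known exactly. Their poses are not given: they have to be found in the camera images.
- press: Small green cast-iron nipping press, fixed. Origin: centre of its footprint on the desk, under the screw axis; x from its open front to its back, z up. Base plate 260 mm (x) by 240 mm (y), top 22 mm above the desk. Legs 26 mm wide, 45 mm deep at y = +-100 mm (168 mm clear between their feet, 174 mm above) carry a crown 178 mm high that holds the upright screw.
- platen: Steel pressing plate hanging level under the crown between the legs, 130 mm (x) by 165 mm (y), 14 mm thick; it does not turn. Origin: centre of its underside, on the screw axis, 82 mm above the desk at crank reading 0. Pressing the book, it adds 1 N of push-back at the sleeve for every 21 N on the book; feel it while turning slowly, as a stopped crank hides part of it in the friction of the screw.
- crank (a joint): Screw angle, rad; starts in -1.2..1.2. At 0 the crank arm points along the press's +x; it grows clockwise seen from above: the sleeve axis is at 80 mm x (cos q, -sin q) in the press's x, y. Clockwise lowers screw, crank, sleeve and platen together, 24 mm a turn (3.82 mm/rad). Running free it takes about 6.6 N along the circle at the sleeve, and it stays where it is left, also under load.
- sleeve: Loose grip sleeve of the crank: pale wood, upright, 24 mm in diameter, 60 mm tall, spinning freely on its pin 80 mm from the screw axis. Origin: centre of its lower end, 242 mm above the desk at crank reading 0. The crank arm runs just under it to the hub on the screw axis (21 mm radius, nut top 18 mm above the sleeve's lower end); nothing else is near.
- sleeve_mid (a point): Centre of the sleeve, on its axis at half height (30 mm above its lower end): the point to grip.
- book: Red hardback lying flat on the base plate, partly under the platen, its near end out at the front. 170 mm long (x) by 115 mm wide (y), 0.5 to 1.1 kg. Origin: centre of its underside; x points into the press. Swollen by fresh paste, its thickness differs each time, 26 to 40 mm; under the platen it gives about 1 mm per 30 N. Centred, its near end stands 20 mm out of the platen's front edge.
- king: dark wooden chess king, 34 mm wide, 94 mm tall; bystander, origin at the centre of its underside.
- bishop: pale wooden chess bishop, 34 mm wide, 68 mm tall; bystander, origin at the centre of its underside.
- pawn: pale wooden pawn, 30 mm wide, 48 mm tall; bystander, origin at the centre of its underside.
- glue_jar: white screw-top jar of paste, 64 mm wide, 85 mm tall; bystander, origin at the centre of its underside.
- glue_brush: paste brush with wooden handle, 200 mm long, lying flat along its x axis; bystander, origin at the centre of its underside.
- mug: blue mug, 80 mm wide, 80 mm tall, handle on its +y side; bystander, origin at the centre of its underside.
- finished_book: blue hardback book lying flat, 170 x 120 x 24 mm; bystander, origin at the centre of its underside.
Mind the look-alikes: they are no part of the job. What is shaped like the book but orange or purple is not meant.

How it is judged:
On the way, in this order (a step that is already met when the one before it is completed fails the run):
1. the book lies square and centred under the raised platen (within 15 mm of the screw axis and 0.12 rad), not yet pressed (horizontal distance between book and press below 0.015 m and angle between the x axis of book and the x axis of press, either way round below 0.12 rad and contact force between platen and book below 0.5 N), for 0.2 s.
2. the platen has been wound down onto the book with the sleeve in the fingers (horizontal distance between book and press below 0.015 m and angle between the x axis of book and the x axis of press, either way round below 0.12 rad and contact force between platen and book above 25 N and contact force between the fingers and sleeve above 0.5 N), for 0.1 s.
At the end, for the whole second after the job is handed in: The book lies under the platen with its centre within 15 mm of the screw axis and square to the press within 0.12 rad, pressed by the platen with 45 to 140 N (about 2 to 6.5 N more at the sleeve than running free), the crank is still and let go (horizontal distance between book and press below 0.015 m and angle between the x axis of book and the x axis of press, either way round below 0.12 rad and contact force between platen and book between 45 and 140 N and linear speed of book below 0.01 m/s and velocity of joint crank between -0.05 and 0.05 rad/s); the robot touches nothing.
It fails at once if the book is crushed: the platen presses it with more than 180 N (8.6 N at the sleeve above running free) (contact force between platen and book above 180 N).
It fails at once if the sleeve is let go part-way down: the crank stands past 2.2 rad, the book is not yet pressed, and no finger is on the sleeve (value of joint crank above 2.2 rad and contact force between platen and book below 15 N and contact force between the fingers and sleeve below 0.02 N).
It fails at once if a bystander is moved by more than 20 mm (distance of any of king, bishop, pawn, glue_jar, glue_brush, mug, finished_book from where it was at the start of the episode above 0.02 m).
It also fails if it takes over 72 s, if anything falls off the work surface, if the arm or the gripper's body presses on something with over 40 N, if the wrist force passes 120 N, or if a joint passes its speed limit or range.

ROBOT

A 6-joint arm with a two-finger parallel gripper is mounted at the origin on the work surface. World frame = base frame: x ahead of the robot, y to its left, z up, the work surface at z = 0. Lengths are in m, angles in rad, forces in N, time in s.
With the tool pointing down it reaches from about 0.375 to 0.9 m from the base axis. Payload 3.1 kg.
Tool frame: the origin (TCP) lies between the finger pads; the fingertips stand manip.finger_overhang ahead of it and the grasp point (between the pads) lies 5 mm behind it (manip.finger_overhang is the distance from the TCP to the fingertips, in m); z points along the fingers, y is the line along which they close (so a half turn about z gives the same grasp; the last joint's range is limited). The gripper opens to 85 mm and grips with 20 to 120 N. Pads are 22 mm wide; open, the fingers measure 114 mm over their backs; the gripper's body (76 mm by 85 mm) begins 54 mm behind the grasp point. The pads swing forward as they close: fully open they stand 13 mm farther back than shut.
Start: joints at [0.957, 0.527, 1.433, -0, 1.181, -0.178], TCP at [0.264, 0.567, 0.245] pointing down, gripper open.
Joint ranges: [-3.08, 3.08], [-0.75, 2.2], [0.22, 2.44], [-1.43, 4.57], [0, 2.65], [-2.85, 2.85]. Speed limits (rad/s): [2.79, 2.79, 3.14, 3.14, 3.14, 3.14].

INTERFACE

Orientations are given as a unit quaternion [x, y, z, w].
In Python, from station import manip gives the robot as it stands.
- The arm moves only by the tool drive_tool, never from a script. Its argument "plan" is a list of rows, each a list of 7 numbers: the shift along the tool's x, y, z in m, then the turn, a rotation vector about the tool's x, y, z in degrees, then the opening, from -1 (shut) to 1 (fully open). In form: [[x, y, z, wx, wy, wz, gripper], ...]. A call has 1 to 10 rows; each row shifts and turns the commanded pose from where the row before left it, along the tool's axes as they then stand; what a row does not reach is not made up. A row lasts 1/10 s, in which the tool goes at most 50 mm and 8.59 degrees, less where a joint would pass 70% of its speed; a pose out of reach is approached as far as the arm can. A call is refused whole if a number of a shift passes 0.05 or a number of a turn 8.59, either way. A call with a gripper value outside its range is refused whole. The fingers move at their own pace and stop on an object; "newtons" is the grip in N (left out, the last holds). Time passes only in rows, so rows that do not move let the fingers close. It gives the time, the measured TCP pose, the force, the opening and the grip force at its end, in the units of the state.
- manip.sense(): the state, without advancing time (a new reading comes with each control period).
- manip.snapshot(name): name is "side" or "top"; returns a dict with "image" (400x640x3 uint8, red, green, blue), "z_map" (400x640 float32, m along the optical axis (not along the pixel's ray), 0 where there is no reading), "fov_y" (degrees; the focal length in pixels is half the picture's height over the tangent of half this angle, whatever the lens; pixels are square), "cx", "cy" (the principal point, pixels), "k1" (the pictures are not rectified: a ray, as slopes to the right and down, at radius r is drawn at 1 + k1 r^2 times it, then the intrinsics apply), "extrinsics" (4x4, takes a point from camera to world coordinates). Camera axes: x right, y up, looking along -z (the intrinsics and any distortion apply to the point x, -y, -z); pixel columns grow to the right and rows downward; lengths in m; the calibration is good to about 2 mm. A picture is of the moment at which its call begins.
- manip.sign_off(): hands the job in; it is judged then, once.
The state is a dict: "t": time; "q": joint angles; "qd": joint speeds; "tau": joint torques, N m; "tcp_pos": TCP position; "tool_rot": TCP orientation; "force": force on the tool from outside, world axes, zero at the start; "ft_torque": the same for the moment, N m; "finger_gap": opening from 0.0 (shut) to 1.0 (fully open); "gripper_force": force on a finger pad.
Only numpy, scipy, OpenCV 4.12 (cv2) and the standard library are available. Lean on these libraries where they do the work, as an engineer would, in place of code of your own. Each camera call takes 0.05 s, during which the arm holds its last target. There are 200 camera calls.

## Working session

There is one attempt and no reset: what is moved stays moved. The work goes in short steps, Python scripts to look and compute and a tool call to move; the robot and the scene stay as the last step left them, time stands still between calls to the robot, and variables do not carry over. Pictures are saved under pics/ and viewed, at most 10 in all, crops included, and the job is handed in when it is done.

Besides the shell and the picture viewer there is one more tool, called after "Emit:" as name(argument=value, ...) on one line, values as JSON. drive_tool: Moves the arm, as the interface text tells. Its arguments: {"type":"object","properties":{"plan":{"type":"array"},"newtons":{"type":"number"}},"required":["plan"]}

```bash
mkdir -p pics; ls
cat > h.py <<'E'
import numpy as np, cv2, pickle
from station import manip
def snap(n):
    s=manip.snapshot(n); cv2.imwrite(f"pics/{n}_raw.png",s["image"][:,:,::-1]); return s
def K(s):
    h,w=s["image"].shape[:2]; f=h/2/np.tan(np.radians(s["fov_y"])/2)
    return np.array([[f,0,s["cx"]],[0,f,s["cy"]],[0,0,1]])
def rays(s,uv):
    # undistort -> world ray origin, dirs (scaled to unit depth)
    uv=np.float64(uv).reshape(-1,1,2)
    xy=cv2.undistortPointsIter(uv,K(s),np.array([s["k1"],0,0,0.]),None,None,(3,100,1e-12)).reshape(-1,2)
    d=np.c_[xy[:,0],-xy[:,1],-np.ones(len(xy))]
    E=np.array(s["extrinsics"]); return E[:3,3], d@E[:3,:3].T
def onplane(s,uv,z):
    o,d=rays(s,uv); return o+d*((z-o[2])/d[:,2])[:,None]
def cloud(s,mask=None):
    v,u=np.nonzero((s["z_map"]>0)&(True if mask is None else mask>0))
    o,d=rays(s,np.c_[u,v]); return np.c_[u,v],o+d*s["z_map"][v,u][:,None]
E
python3 - <<'E'
from h import *
for n in("top","side"):
    s=snap(n); pickle.dump(s,open(n+".pkl","wb")); print(n,s["fov_y"],s["cx"],s["cy"],s["k1"],np.round(s["extrinsics"],3).tolist())
print(manip.finger_overhang,manip.sense())
E
```

```text
pics
top 49.138324103471774 310.1733380629562 199.39807198696664 -0.07238858982790229 [[0.001, 0.995, -0.098, 0.328], [-1.0, 0.0, -0.005, 0.014], [-0.005, 0.098, 0.995, 1.861], [0.0, 0.0, 0.0, 1.0]]
side 51.5854772875106 322.0710904412304 198.92273064775966 -0.006599427846609573 [[0.954, 0.219, -0.205, 0.209], [-0.3, 0.677, -0.672, -0.885], [-0.008, 0.703, 0.711, 1.127], [0.0, 0.0, 0.0, 1.0]]
0.014 {'t': 0.1, 'q': array([ 9.56514908e-01,  5.28371696e-01,  1.43374578e+00, -3.69906112e-06,
        1.18140617e+00, -1.78495032e-01]), 'qd': array([ 0.00017289, -0.00082227, -0.00413248,  0.00032017, -0.00117003,
        0.0011334 ]), 'tau': array([-3.16051119e-04, -4.43304169e+01, -1.78586179e+01, -2.67310652e-04,
        3.94256655e-03,  5.70694169e-06]), 'tcp_pos': array([0.26344563, 0.5660995 , 0.2444414 ]), 'tool_rot': array([ 2.16172325e-01,  9.76354748e-01, -8.91292213e-04, -3.71189324e-04]), 'force': array([-0.07296315,  0.59221199, -0.32663532]), 'ft_torque': array([-0.00392924,  0.00046696, -0.00156457]), 'gripper_force': 0.0, 'finger_gap': 1.0015045041515296}
```

View pics/top_raw.png

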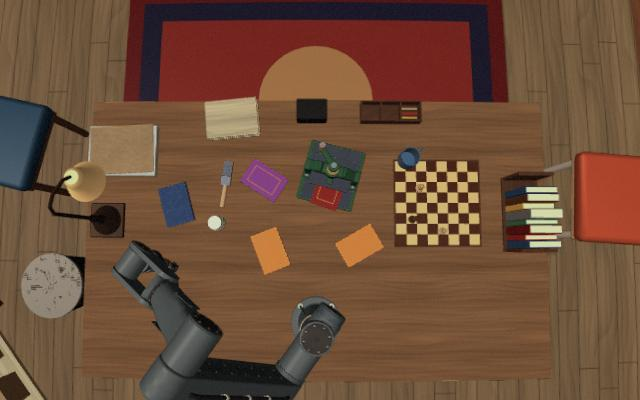

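View pics/side_raw.png

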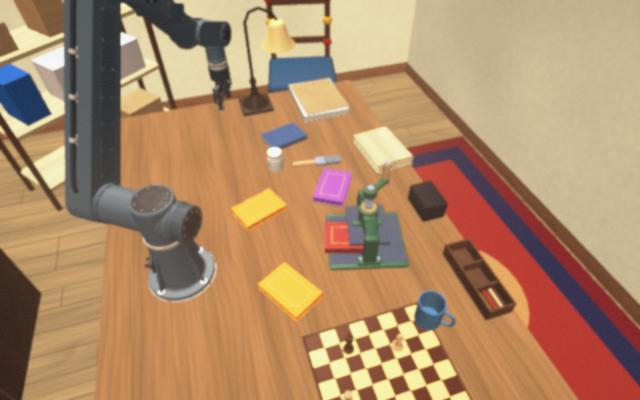

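The top view shows the green press at about (332,175), with the red book sticking out of its front at (326,197) and the crank sleeve at about (322,146). The look-alikes are orange at (270,250) and (360,245) and purple at (264,180). Only the red one is in the press, so that is the book. Next I'll measure and confirm with an enlarged crop.

Run:
```python
from h import *
s=pickle.load(open("top.pkl","rb")); im=s["image"]; hsv=cv2.cvtColor(im,cv2.COLOR_RGB2HSV)
cv2.imwrite("pics/crop1.png",cv2.resize(im[130:225,285:380,::-1],None,fx=6,fy=6,interpolation=cv2.INTER_NEAREST))
roi=np.zeros(im.shape[:2],np.uint8); roi[130:225,285:380]=1
H,S,V=hsv[...,0],hsv[...,1],hsv[...,2]
red=roi*(((H<6)|(H>172))&(S>150)&(V>80)).astype(np.uint8)
uv,P=cloud(s,red); print("red n",len(uv),np.round(np.percentile(P[:,2],[5,25,50,75,95]),4), P.mean(0))
zt=np.median(P[:,2]); c=np.float64(cv2.boxPoints(cv2.minAreaRect(uv.astype(np.float32)))); print("redbox px",c.round(1).tolist()); print(onplane(s,c,zt).round(4))
# point cloud heights
uv,P=cloud(s,roi); 
for lo,hi in((.012,.03),(.03,.06),(.06,.1),(.1,.15),(.15,.2),(.2,.235),(.235,.27),(.27,.33)):
    m=(P[:,2]>lo)&(P[:,2]<hi); 
    if m.sum()>3: print(lo,hi,m.sum(),P[m].mean(0).round(4),cv2.minAreaRect(P[m][:,:2].astype(np.float32)))
for n in("top","side"):
    s=pickle.load(open(n+".pkl","rb")); print(n)
    uv,P=cloud(s); m=(P[:,2]>.265)&(P[:,2]<.32)&(P[:,0]>.3)&(P[:,0]<.8)&(abs(P[:,1])<.2)
    for a,p in zip(uv[m],P[m]): print(a,p.round(3),s["image"][a[1],a[0]])
s=pickle.load(open("side.pkl","rb"))
cv2.imwrite("pics/crop2.png",cv2.resize(s["image"][150:280,310:420,::-1],None,fx=4,fy=4,interpolation=cv2.INTER_NEAREST))
```

```text
red n 458 [0.0393 0.045  0.0482 0.0515 0.056 ] [ 0.51577146 -0.04185149  0.04790503]
redbox px [[309.7, 201.9], [316.0, 183.0], [341.8, 191.6], [335.5, 210.5]]
[[ 4.962e-01  2.570e-02  4.820e-02]
 [ 5.755e-01 -5.000e-04  4.820e-02]
 [ 5.394e-01 -1.081e-01  4.820e-02]
 [ 4.604e-01 -8.150e-02  4.820e-02]]
0.012 0.03 1251 [ 0.6219 -0.0682  0.0205] ((0.6093610525131226, -0.06999540328979492), (0.4018251299858093, 0.39257344603538513), 87.20616149902344)
0.03 0.06 613 [ 0.5297 -0.0467  0.0465] ((0.6207831501960754, -0.038471341133117676), (0.2865651547908783, 0.27283233404159546), 70.34757995605469)
0.06 0.1 497 [ 0.6011 -0.0624  0.0948] ((0.593950092792511, -0.06048069894313812), (0.2177605777978897, 0.1722244769334793), 75.34678649902344)
0.1 0.15 413 [ 0.6031 -0.0642  0.1205] ((0.6139844655990601, -0.06473955512046814), (0.22512465715408325, 0.1292814463376999), 74.60464477539062)
0.15 0.2 435 [ 0.6094 -0.065   0.1663] ((0.6102333664894104, -0.0625741109251976), (0.2195432037115097, 0.05416300520300865), 75.31024932861328)
0.2 0.235 11 [ 0.641  -0.0358  0.2333] ((0.6381775140762329, -0
[... 7076 characters left out ...]
 173] [ 0.678 -0.03   0.271] [179 133  89]
[387 173] [ 0.68  -0.033  0.273] [177 131  91]
[388 173] [ 0.682 -0.035  0.274] [172 128  90]
[389 173] [ 0.689 -0.03   0.268] [169 124  83]
[383 174] [ 0.67  -0.026  0.265] [169 125  89]
[384 174] [ 0.673 -0.027  0.266] [174 129  90]
[385 174] [ 0.674 -0.032  0.27 ] [179 133  93]
[386 174] [ 0.679 -0.03   0.266] [181 133  93]
[387 174] [ 0.681 -0.032  0.268] [174 129  89]
[388 174] [ 0.684 -0.033  0.268] [168 124  85]
[389 174] [ 0.688 -0.031  0.265] [170 124  84]
[386 175] [ 0.677 -0.033  0.266] [176 131  90]
[388 175] [ 0.683 -0.035  0.265] [167 125  87]
[372 187] [ 0.616 -0.069  0.265] [203 208 213]
[370 188] [ 0.607 -0.074  0.268] [203 202 216]
```

View pics/crop1.png

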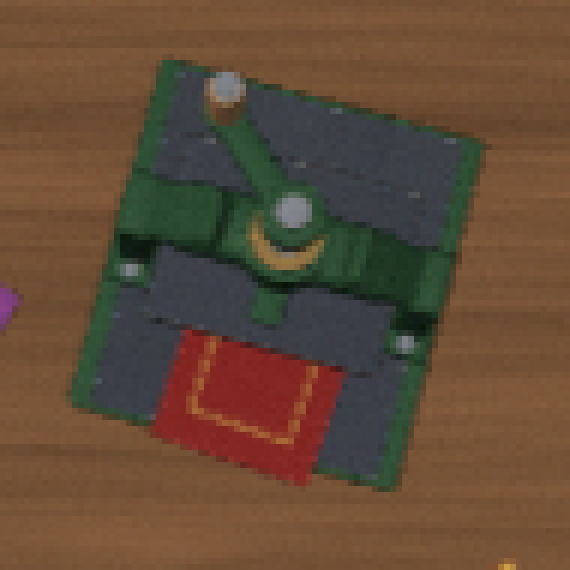

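View pics/crop2.png

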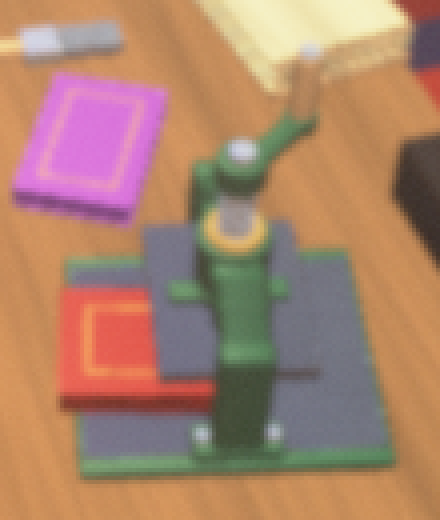

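The crop confirms it: the red book lies under the platen with its near end out at the front, between (316,183) and (335,210). The sleeve is the pale upright at about (322,145) in the top view and (387,168) in the side view. Next I'll refine the press and book poses.

```bash
cat >> h.py <<'E'
def book(s,zt):
    H,S,V=cv2.split(cv2.cvtColor(s["image"],cv2.COLOR_RGB2HSV)); m=(((H<6)|(H>172))&(S>150)&(V>80)).astype(np.uint8)
    r=np.zeros_like(m); r[130:225,285:380]=1; m*=r
    n,l,st,_=cv2.connectedComponentsWithStats(m); k=1+np.argmax(st[1:,4]); v,u=np.nonzero(l==k)
    # include half-pixel boundary: map 4 shifted pixel corners
    uv=np.r_[tuple(np.c_[u+a,v+b] for a in(-.5,.5) for b in(-.5,.5))]
    return onplane(s,uv,zt),uv
E
python3 - <<'E'
from h import *
s=pickle.load(open("top.pkl","rb")); im=s["image"].astype(int)
R,G,B=im[...,0],im[...,1],im[...,2]
m=((R-B<22)).astype(np.uint8); r=np.zeros_like(m); r[130:225,290:380]=1; m*=r
m=cv2.morphologyEx(m,cv2.MORPH_OPEN,np.ones((3,3),np.uint8))
n,l,st,_=cv2.connectedComponentsWithStats(m); k=1+np.argmax(st[1:,4]); v,u=np.nonzero(l==k)
uv=np.r_[tuple(np.c_[u+a,v+b] for a in(-.5,.5) for b in(-.5,.5))]
P=onplane(s,uv,.022)[:,:2].astype(np.float32); print("base",cv2.minAreaRect(P),cv2.boxPoints(cv2.minAreaRect(P)).round(4).tolist())
uvc,C=cloud(s)
near=(abs(C[:,0]-.61)<.2)&(abs(C[:,1]+.065)<.2)
cr=near&(C[:,2]>.166)&(C[:,2]<.2); print("crown",cv2.minAreaRect(C[cr][:,:2].astype(np.float32)))
Pb,uv=book(s,.048); print("book",cv2.minAreaRect(Pb[:,:2].astype(np.float32)))
# hub nut, side+top clouds
for n in("top","side"):
    t=pickle.load(open(n+".pkl","rb")); im=t["image"].astype(int); uvc,C=cloud(t)
    g=im[uvc[:,1],uvc[:,0]]; gray=np.ptp(g,axis=1)<16
    for nm,z0,z1,c in(("nut",.245,.28,(.61,-.066)),("pincap",.3,.32,(.68,-.022))):
        q=gray&(C[:,2]>z0)&(C[:,2]<z1)&(np.hypot(C[:,0]-c[0],C[:,1]-c[1])<.03); print(n,nm,q.sum(),C[q].mean(0).round(4))
# bystander look-alikes near approach
t=s; hsv=cv2.cvtColor(t["image"],cv2.COLOR_RGB2HSV); o=((hsv[...,0]>8)&(hsv[...,0]<20)&(hsv[...,1]>190)&(hsv[...,2]>170)).astype(np.uint8)
n,l,st,ce=cv2.connectedComponentsWithStats(o)
for k in range(1,n):
    if st[k,4]>200:
        v,u=np.nonzero(l==k); uvk,C=cloud(t,(l==k)); print("orange",ce[k].round(),cv2.boxPoints(cv2.minAreaRect(C[:,:2].astype(np.float32))).round(3).tolist(),np.median(C[:,2]))
t=pickle.load(open("side.pkl","rb")); hs=cv2.cvtColor(t["image"],cv2.COLOR_RGB2HSV); m=(((hs[...,0]<6)|(hs[...,0]>172))&(hs[...,1]>150)&(hs[...,2]>150)).astype(np.uint8); m[:215]=0;m[255:]=0;m[:,:320]=0;m[:,375:]=0
_,C=cloud(t,m); print("side red z",np.percentile(C[:,2],[25,50,75]).round(4))
E
```

```text
base ((0.6137598752975464, -0.06318114697933197), (0.243064746260643, 0.26321548223495483), 74.94978332519531) [[0.45509999990463257, -0.14640000462532043], [0.7092999815940857, -0.21469999849796295], [0.7724000215530396, 0.019999999552965164], [0.5181999802589417, 0.08839999884366989]]
crown ((0.6091503500938416, -0.06277105957269669), (0.1428067833185196, 0.04932580888271332), 74.65335845947266)
book ((0.5178426504135132, -0.04117080569267273), (0.11853687465190887, 0.08873241394758224), 71.52666473388672)
top nut 28 [ 0.6142 -0.065   0.2616]
top pincap 17 [ 0.6835 -0.0221  0.3079]
side nut 32 [ 0.6112 -0.0658  0.2609]
side pincap 6 [ 0.6801 -0.0241  0.3095]
side red z [0.0479 0.0497 0.0513]
```

Emit:
drive_tool(plan=[[0, 0, 0, 0, 0, -5, 0], [0, -0.03, 0, 0, 0, -5, 0], [-0.005, -0.045, 0, 0, 0, 0, 0], [-0.005, -0.05, 0, 0, 0, 0, 0], [-0.005, -0.05, 0, 0, 0, 0, 0], [-0.005, -0.05, 0, 0, 0, 0, 0], [-0.005, -0.05, 0, 0, 0, 0, 0]], newtons=60)

```text
t: 0.8
tcp_pos: [0.2137, 0.2943, 0.2451]
tool_rot: [0.13, 0.992, -0.0, -0.0]
force: [1.4, -0.6, 1.0]
finger_gap: 0.499
gripper_force: 0.0
```

Emit:
drive_tool(plan=[[-0.045, -0.02, 0, 0, 0, 0, 0], [-0.045, -0.02, 0, 0, 0, 0, 0], [-0.045, -0.02, 0, 0, 0, 0, 0], [-0.045, -0.02, 0, 0, 0, 0, 0], [-0.045, -0.02, 0, 0, 0, 0, 0], [-0.035, -0.03, 0, 0, 0, 0, 0], [-0.035, -0.038, 0.03, 0, 0, 0, 0], [0, -0.045, 0.03, 0, 0, 0, 0], [0, -0.03, 0.02, 0, 0, 0, 0], [0, 0, 0, 0, 0, 0, 0]])

```text
t: 1.8
tcp_pos: [0.4313, -0.0063, 0.1701]
tool_rot: [0.133, 0.991, 0.0, -0.004]
force: [0.1, 0.9, 0.5]
finger_gap: 0.501
gripper_force: 0.0
```

Emit:
drive_tool(plan=[[0, 0, 0, 0, -7.5, 0, 0], [0, 0, 0, 0, -7.5, 0, 0], [0, 0, 0, 0, 0, 0, 0], [0, 0, 0, 0, 0, 0, 0]])

```text
t: 2.2
tcp_pos: [0.4341, -0.0034, 0.173]
tool_rot: [0.129, 0.983, -0.017, 0.129]
force: [0.5, -1.2, -0.6]
finger_gap: 0.497
gripper_force: 0.0
```

Emit:
drive_tool(plan=[[0.008, -0.004, 0.031, 0, 0, 0, 0], [0.008, -0.004, 0.031, 0, 0, 0, 0], [0.008, -0.0045, 0.031, 0, 0, 0, 0], [0.008, 0, 0.028, 0, 0, 0, 0], [0, 0, 0, 0, 0, 0, 0], [0, 0, 0, 0, 0, 0, 0]])

```text
t: 2.8
tcp_pos: [0.4382, -0.0143, 0.0542]
tool_rot: [0.129, 0.984, -0.019, 0.125]
force: [-0.3, -0.6, 0.0]
finger_gap: 0.501
gripper_force: 0.0
```

Run:
```python
from h import *
s=snap("side"); cv2.imwrite("pics/c3.png",cv2.resize(s["image"][150:300,250:420,::-1],None,fx=4,fy=4,interpolation=cv2.INTER_CUBIC))
print(manip.sense())
```

```text
{'t': 2.85, 'q': array([-0.28965469,  0.66655361,  2.21813339,  0.44666521,  0.00328434,
       -2.04603687]), 'qd': array([-0.00161549, -0.02790409,  0.01973428,  0.01092883, -0.01086244,
       -0.01426563]), 'tau': array([-8.50274856e-02, -3.17244172e+01, -4.86723371e-01,  1.44569817e-02,
       -7.85718989e-01,  6.65715284e-03]), 'tcp_pos': array([ 0.43790773, -0.01426913,  0.0548732 ]), 'tool_rot': array([ 0.12903125,  0.98352177, -0.01936933,  0.12514269]), 'force': array([ 0.34746911,  0.83646521, -0.00761101]), 'ft_torque': array([ 0.04536137,  0.13933298, -0.0261653 ]), 'gripper_force': 0.0, 'finger_gap': 0.501628321808487}
```

View pics/c3.png

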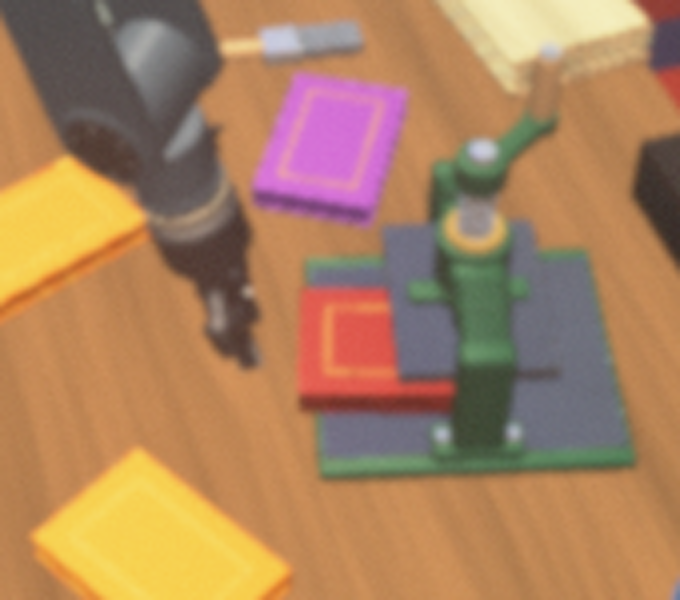

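The side crop shows the gripper standing in front of the book's near end, with its tips at about (245,355) in the crop, and nothing is touching.

Emit:
drive_tool(plan=[[-0.0086, -0.001, 0.0065, 0, 0, 0, 0], [-0.0086, -0.001, 0.0065, 0, 0, 0, 0], [0, 0, 0, 0, 0, 0, 0], [-0.0039, 0, 0.001, 0, 0, 0, 0], [-0.0039, 0, 0.001, 0, 0, 0, 0], [-0.0039, 0, 0.001, 0, 0, 0, 0], [-0.0039, 0, 0.001, 0, 0, 0, 0], [0, 0, 0, 0, 0, 0, 0]])

```text
t: 3.65
tcp_pos: [0.4671, -0.024, 0.048]
tool_rot: [0.13, 0.984, -0.019, 0.124]
force: [0.1, 0.1, -0.0]
finger_gap: 0.503
gripper_force: 0.0
```

Emit:
drive_tool(plan=[[-0.0048, 0, 0.0013, 0, 0, 0, 0], [-0.0048, 0, 0.0013, 0, 0, 0, 0], [-0.0048, 0, 0.0013, 0, 0, 0, 0], [-0.0048, 0, 0.0013, 0, 0, 0, 0], [-0.0048, 0, 0.0013, 0, 0, 0, 0], [-0.0048, 0, 0.0013, 0, 0, 0, 0], [-0.0048, 0, 0.0013, 0, 0, 0, 0], [-0.0048, 0, 0.0013, 0, 0, 0, 0]])

```text
t: 4.45
tcp_pos: [0.5056, -0.0343, 0.0472]
tool_rot: [0.129, 0.984, -0.019, 0.124]
force: [-3.7, 1.3, 0.6]
finger_gap: 0.5
gripper_force: 1.9
```

Run:
```python
from h import *
s=snap("top"); cv2.imwrite("pics/c4.png",cv2.resize(s["image"][130:225,285:380,::-1],None,fx=6,fy=6,interpolation=cv2.INTER_NEAREST))
x=manip.sense(); print(x["tcp_pos"],x["force"],x["q"])
```

```text
[ 0.50714036 -0.03481681  0.04745324] [-1.42530906  0.60460878 -3.48349764] [-0.289376    0.69421411  2.04459364  0.00828173  0.14808985 -1.60654776]
```

View pics/c4.png

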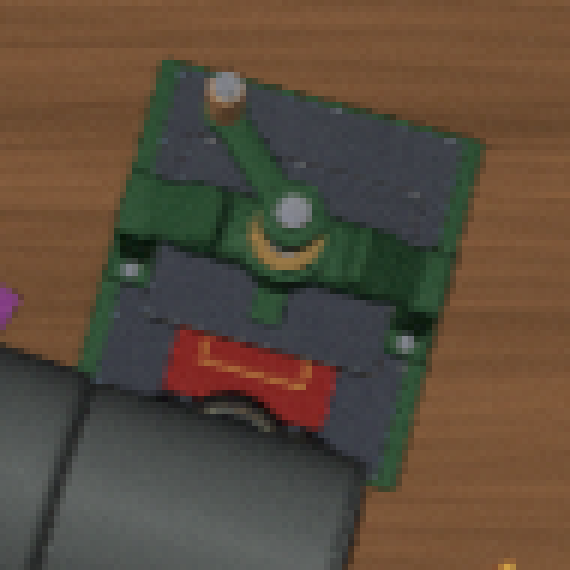

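The book is sliding in and squaring up, with its front part still showing at about (250,375) in the crop. I'll go a little further, back off and measure.

Emit:
drive_tool(plan=[[-0.0035, 0, 0.001, 0, 0, 0, 0], [-0.0035, 0, 0.001, 0, 0, 0, 0], [0, 0, 0, 0, 0, 0, 0], [0.01, 0, -0.0026, 0, 0, 0, 0], [0.02, 0, -0.0052, 0, 0, 0, 0], [0.025, 0, -0.0065, 0, 0, 0, 0], [-0.005, 0, -0.045, 0, 0, 0, 0], [-0.005, 0, -0.045, 0, 0, 0, 0], [0, 0, 0, 0, 0, 0, 0]])

```text
t: 5.4
tcp_pos: [0.4479, -0.0182, 0.1416]
tool_rot: [0.129, 0.983, -0.02, 0.131]
force: [1.2, -0.5, -0.4]
finger_gap: 0.502
gripper_force: 0.0
```

Run:
```python
from h import *
s=snap("side"); x=manip.sense(); print(x["t"],x["tcp_pos"],x["force"])
cv2.imwrite("pics/c5.png",cv2.resize(s["image"][150:280,290:420,::-1],None,fx=4,fy=4,interpolation=cv2.INTER_CUBIC))
hs=cv2.cvtColor(s["image"],cv2.COLOR_RGB2HSV); m=(((hs[...,0]<6)|(hs[...,0]>172))&(hs[...,1]>150)&(hs[...,2]>60)).astype(np.uint8); m[:215]=0;m[260:]=0;m[:,:310]=0;m[:,375:]=0
px=np.array([.9657,-.2597]);py=np.array([.2597,.9657]);c=np.array([.6125,-.065])
for nm,ss,z in(("side0",pickle.load(open("side.pkl","rb")),.049),("side1",s,.049)):
    hs=cv2.cvtColor(ss["image"],cv2.COLOR_RGB2HSV); m=(((hs[...,0]<6)|(hs[...,0]>172))&(hs[...,1]>150)&(hs[...,2]>60)).astype(np.uint8); m[:215]=0;m[260:]=0;m[:,:310]=0;m[:,375:]=0
    v,u=np.nonzero(m); P=onplane(ss,np.c_[u,v],z)[:,:2]-c; X=P@px;Y=P@py
    for y0 in(-.04,-.02,0,.02,.04):
        k=abs(Y-y0)<.008; print(nm,y0,k.sum(),X[k].min().round(4) if k.any() else None)
    print("Y range",Y.min(),Y.max())
t=snap("top"); Pb,_=book(t,.049); P=Pb[:,:2]-c; X=P@px;Y=P@py
print("top",cv2.minAreaRect(np.c_[X,Y].astype(np.float32)),[(y0,X[abs(Y-y0)<.006].min().round(4)) for y0 in(-.045,-.03,-.015,0,.015,.03,.045) if (abs(Y-y0)<.006).any()],Y.min(),Y.max())
```

```text
5.45 [ 0.44752616 -0.01818774  0.13996732] [-0.05070338 -0.43825164 -0.85304825]
side0 -0.04 39 -0.1402
side0 -0.02 70 -0.1392
side0 0 68 -0.1382
side0 0.02 55 -0.1373
side0 0.04 48 -0.1328
Y range -0.07688226474504327 0.04976668167663377
side1 -0.04 27 -0.0932
side1 -0.02 20 -0.0926
side1 0 18 -0.091
side1 0.02 17 -0.0929
side1 0.04 26 -0.0916
Y range -0.07074775452065855 0.05161381761132297
top ((-0.07659487426280975, 0.00045146793127059937), (0.11839045584201813, 0.04159874469041824), 89.7343521118164) [(-0.045, np.float64(-0.0972)), (-0.03, np.float64(-0.0975)), (-0.015, np.float64(-0.0967)), (0, np.float64(-0.097)), (0.015, np.float64(-0.0973)), (0.03, np.float64(-0.0965)), (0.045, np.float64(-0.0968))] -0.05868244911128923 0.059675940391281115
```

View pics/c5.png

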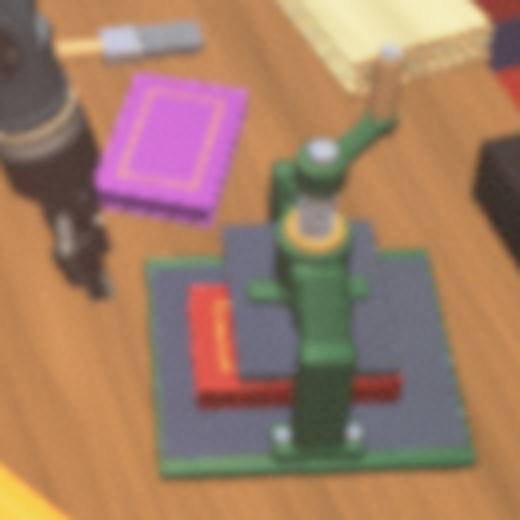

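The book is now square, with its near edge at about (193,340) in the crop. That is press x ≈ -93 to -95 mm, so it needs about 8 mm more.

Emit:
drive_tool(plan=[[0.005, 0, 0.045, 0, 0, 0, 0], [0.005, 0, 0.045, 0, 0, 0, 0], [0, 0, 0, 0, 0, 0, 0], [-0.02, 0, 0.0052, 0, 0, 0, 0], [-0.02, 0, 0.0052, 0, 0, 0, 0], [-0.01, 0, 0.0026, 0, 0, 0, 0], [0, 0, 0, 0, 0, 0, 0], [0, 0, 0, 0, 0, 0, 0]])

```text
t: 6.3
tcp_pos: [0.5065, -0.0346, 0.0483]
tool_rot: [0.13, 0.984, -0.019, 0.124]
force: [-0.2, -0.0, -0.2]
finger_gap: 0.501
gripper_force: 0.0
```

Emit:
drive_tool(plan=[[-0.0039, 0, 0.001, 0, 0, 0, 0], [-0.0039, 0, 0.001, 0, 0, 0, 0], [-0.0039, 0, 0.001, 0, 0, 0, 0], [-0.0039, 0, 0.001, 0, 0, 0, 0], [0, 0, 0, 0, 0, 0, 0], [0, 0, 0, 0, 0, 0, 0]])

```text
t: 6.9
tcp_pos: [0.5214, -0.0385, 0.0466]
tool_rot: [0.13, 0.984, -0.019, 0.123]
force: [-3.3, 2.0, -0.2]
finger_gap: 0.498
gripper_force: 1.9
```

Emit:
drive_tool(plan=[[0.02, 0, -0.0052, 0, 0, 0, 0], [0.03, 0, -0.008, 0, 0, 0, 0], [0, 0, -0.045, 0, 0, 0, 0.2], [0, 0, -0.045, 0, 0, 0, 0.2], [0, 0, -0.045, 0, 7.5, 0, 0.2], [0, 0, -0.045, 0, 7.5, 0, 0.2], [0, 0, 0, 0, 0, 0, 0.2]])

```text
t: 7.6
tcp_pos: [0.447, -0.0177, 0.1967]
tool_rot: [0.13, 0.99, -0.008, 0.043]
force: [0.9, -0.3, 0.5]
finger_gap: 0.601
gripper_force: 0.0
```

Run:
```python
from h import *
s=snap("side"); x=manip.sense(); print(x["t"],x["tcp_pos"],x["tool_rot"],x["force"],x["q"])
px=np.array([.9657,-.2597]);py=np.array([.2597,.9657]);c=np.array([.6125,-.065])
hs=cv2.cvtColor(s["image"],cv2.COLOR_RGB2HSV); m=(((hs[...,0]<6)|(hs[...,0]>172))&(hs[...,1]>150)&(hs[...,2]>60)).astype(np.uint8); m[:215]=0;m[260:]=0;m[:,:310]=0;m[:,400:]=0
v,u=np.nonzero(m); P=onplane(s,np.c_[u,v],.049)[:,:2]-c; X=P@px;Y=P@py
for y0 in(-.04,-.02,0,.02,.04):
    k=abs(Y-y0)<.008; print("side",y0,k.sum(),X[k].min().round(4) if k.any() else None)
print("side far end X on plane of top", X.max(), Y[X.argmax()])
t=snap("top"); Pb,_=book(t,.049); P=Pb[:,:2]-c; X=P@px;Y=P@py
print("top",cv2.minAreaRect(np.c_[X,Y].astype(np.float32)),Y.min(),Y.max())
```

```text
7.65 [ 0.44496157 -0.01714333  0.19454043] [ 0.13052551  0.99056796 -0.00785598  0.04094489] [ 0.03497401 -0.49653208 -0.20977358] [-0.28869966  0.34676133  1.97624183 -0.00395866  0.73522792 -1.59464352]
side -0.04 27 -0.0839
side -0.02 15 -0.0823
side 0 23 -0.0843
side 0.02 15 -0.0827
side 0.04 20 -0.0813
side far end X on plane of top 0.07893125634595485 -0.044594558851002865
top ((-0.0722804069519043, 0.0007692277431488037), (0.0327615849673748, 0.11630995571613312), 0.05088802054524422) -0.05738250517395865 0.058926716275518896
```

The book is centred to within a few mm: near end about -84 mm, lateral offset about +0.8 mm. Now I'll move to the sleeve, which is at about (0.681, -0.024) with its middle at z 0.275.

Emit:
drive_tool(plan=[[0, 0, -0.04, 0, 4.7, 0, 0.4], [0, 0, -0.045, 0, 0, 0, 0.4], [0, 0, -0.045, 0, 0, 0, 0.4], [-0.02, 0.005, -0.04, 0, 0, 0, 0.4], [-0.04, 0.01, 0, 0, 0, 0, 0.4], [-0.04, 0.01, 0, 0, 0, 0, 0.4], [-0.04, 0.01, 0, 0, 0, 0, 0.4], [-0.04, 0.01, 0, 0, 0, 0, 0.4], [-0.04, 0.01, 0, 0, 0, 0, 0.4], [0, 0, 0, 0, 0, 0, 0.4]])

```text
t: 8.7
tcp_pos: [0.6702, -0.0192, 0.354]
tool_rot: [0.131, 0.991, -0.001, -0.006]
force: [-1.1, -0.5, -0.1]
finger_gap: 0.697
gripper_force: 0.0
```

Emit:
drive_tool(plan=[[0, 0, 0, 0, 0, 0, 0.4], [0, 0, 0, 0, 0, 0, 0.4]])

```text
t: 8.9
tcp_pos: [0.665, -0.0185, 0.3577]
tool_rot: [0.131, 0.991, -0.002, -0.007]
force: [-0.4, -0.4, 0.2]
finger_gap: 0.698
gripper_force: 0.0
```

Emit:
drive_tool(plan=[[-0.0168, -0.001, 0, 0, -0.8, 0, 0.4], [0, 0, 0, 0, 0, 0, 0.4], [0, 0, 0.02, 0, 0, 0, 0.4], [0, 0, 0.02, 0, 0, 0, 0.4], [0, 0, 0.023, 0, 0, 0, 0.4], [0, 0, 0.023, 0, 0, 0, 0.4], [0, 0, 0, 0, 0, 0, 0.4], [0, 0, 0, 0, 0, 0, 0.4]])

```text
t: 9.7
tcp_pos: [0.6818, -0.0243, 0.2738]
tool_rot: [0.131, 0.991, -0.003, 0.002]
force: [0.3, -0.6, 0.6]
finger_gap: 0.695
gripper_force: 0.0
```

Run:
```python
from h import *
s=snap("side"); x=manip.sense(); print(x["t"],x["tcp_pos"],x["tool_rot"],x["force"],x["q"])
cv2.imwrite("pics/c6.png",cv2.resize(s["image"][110:260,310:440,::-1],None,fx=4,fy=4,interpolation=cv2.INTER_CUBIC))
```

```text
9.75 [ 0.68260798 -0.0244479   0.27479018] [ 0.13068304  0.99141682 -0.00262022  0.00278594] [ 0.44980296 -0.49403913  0.52452802] [-0.19699245  0.57947289  1.24493361 -0.00503037  1.31128419 -1.50439457]
```

View pics/c6.png

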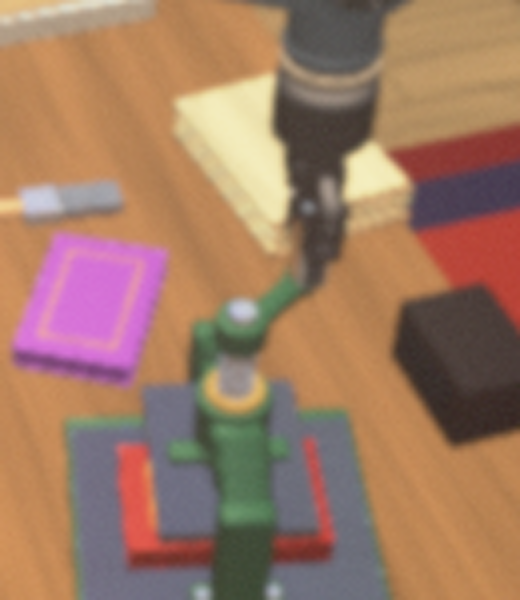

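The fingers stand around the sleeve at about (315,245) in the crop, so I'll close them.

Emit:
drive_tool(plan=[[0, 0, 0.004, 0, 0, 0, -1], [0, 0, 0, 0, 0, 0, -1], [0, 0, 0, 0, 0, 0, -1], [0, 0, 0, 0, 0, 0, -1], [0, 0, 0, 0, 0, 0, -1], [0, 0, 0, 0, 0, 0, -1]], newtons=50)

```text
t: 10.35
tcp_pos: [0.6835, -0.0228, 0.2705]
tool_rot: [0.13, 0.991, -0.001, 0.003]
force: [1.2, 5.3, 3.2]
finger_gap: 0.266
gripper_force: 49.0
```

Run:
```python
from h import *
x=manip.sense(); print(x)
```

```text
{'t': 10.35, 'q': array([-0.19563358,  0.58392101,  1.24851112, -0.00185052,  1.30241507,
       -1.50440285]), 'qd': array([ 0.00062753, -0.0013698 ,  0.00020919, -0.00096548, -0.00059034,
       -0.00034696]), 'tau': array([-3.53403434e+00, -4.62109530e+01, -1.82119417e+01, -1.52494658e+00,
        6.62232167e-02, -1.76999787e-03]), 'tcp_pos': array([ 0.68353223, -0.02281003,  0.27054515]), 'tool_rot': array([ 0.13039799,  0.99145559, -0.00110889,  0.00330802]), 'force': array([1.18300015, 5.25454694, 3.22160778]), 'ft_torque': array([ 0.81047716, -0.24760125,  0.00484788]), 'gripper_force': 49.00519788265228, 'finger_gap': 0.2660211142873282}
```

```bash
cat > rows.py <<'E'
import numpy as np,sys
# rows.py q_start step n : tool-frame rows along the crank circle
q0,st,n=map(float,sys.argv[1:4]); q=q0+st*np.arange(int(n)+1)
A=np.round(np.c_[-.08*np.cos(q),-.08*np.sin(q),.00382*q],4)
for k,r in enumerate(np.diff(A,axis=0).round(4).tolist()):
    if k%10==0: print("from q",q[k].round(3))
    print(r[:3]+[0,0,0,-1],end=", ")
    if k%10==9: print()
print("\nend q",q[-1])
E
python3 rows.py -0.8 0.15 6; python3 rows.py 0.1 0.2 30
```

```text
from q -0.8
[-0.008, -0.009, 0.0006, 0, 0, 0, -1], [-0.0065, -0.01, 0.0006, 0, 0, 0, -1], [-0.0049, -0.011, 0.0006, 0, 0, 0, -1], [-0.0033, -0.0115, 0.0005, 0, 0, 0, -1], [-0.0015, -0.0119, 0.0006, 0, 0, 0, -1], [0.0003, -0.012, 0.0006, 0, 0, 0, -1], 
end q 0.09999999999999987
from q 0.1
[0.0032, -0.0156, 0.0007, 0, 0, 0, -1], [0.0062, -0.0148, 0.0008, 0, 0, 0, -1], [0.009, -0.0131, 0.0008, 0, 0, 0, -1], [0.0115, -0.0112, 0.0007, 0, 0, 0, -1], [0.0134, -0.0086, 0.0008, 0, 0, 0, -1], [0.0149, -0.0058, 0.0008, 0, 0, 0, -1], [0.0157, -0.0027, 0.0007, 0, 0, 0, -1], [0.016, 0.0005, 0.0008, 0, 0, 0, -1], [0.0156, 0.0036, 0.0008, 0, 0, 0, -1], [0.0145, 0.0066, 0.0007, 0, 0, 0, -1], 
from q 2.1
[0.0129, 0.0094, 0.0008, 0, 0, 0, -1], [0.0108, 0.0118, 0.0008, 0, 0, 0, -1], [0.0082, 0.0137, 0.0007, 0, 0, 0, -1], [0.0054, 0.0151, 0.0008, 0, 0, 0, -1], [0.0022, 0.0158, 0.0007, 0, 0, 0, -1], [-0.0009, 0.0159, 0.0008, 0, 0, 0, -1], [-0.0041, 0.0155, 0.0008, 0, 0, 0, -1], [-0.0071, 0.0143, 0.0007, 0, 0, 0, -1], [-0.0097, 0.0126, 0.0008, 0, 0, 0, -1], [-0.0121, 0.0105, 0.0008, 0, 0, 0, -1], 
from q 4.1
[-0.0139, 0.0078, 0.0007, 0, 0, 0, -1], [-0.0152, 0.0049, 0.0008, 0, 0, 0, -1], [-0.0159, 0.0018, 0.0008, 0, 0, 0, -1], [-0.0159, -0.0014, 0.0007, 0, 0, 0, -1], [-0.0153, -0.0045, 0.0008, 0, 0, 0, -1], [-0.0141, -0.0075, 0.0007, 0, 0, 0, -1], [-0.0124, -0.0102, 0.0008, 0, 0, 0, -1], [-0.0101, -0.0123, 0.0008, 0, 0, 0, -1], [-0.0074, -0.0142, 0.0007, 0, 0, 0, -1], [-0.0045, -0.0153, 0.0008, 0, 0, 0, -1], 

end q 6.1
```

Emit:
drive_tool(plan=[[-0.008, -0.009, 0.0006, 0, 0, 0, -1], [-0.0065, -0.01, 0.0006, 0, 0, 0, -1], [-0.0049, -0.011, 0.0006, 0, 0, 0, -1], [-0.0033, -0.0115, 0.0005, 0, 0, 0, -1], [-0.0015, -0.0119, 0.0006, 0, 0, 0, -1], [0.0003, -0.012, 0.0006, 0, 0, 0, -1]])

```text
t: 10.95
tcp_pos: [0.6895, -0.0921, 0.2671]
tool_rot: [0.13, 0.991, -0.001, 0.003]
force: [0.2, 6.9, 3.4]
finger_gap: 0.268
gripper_force: 49.1
```

Emit:
drive_tool(plan=[[0.0032, -0.0156, 0.0007, 0, 0, 0, -1], [0.0062, -0.0148, 0.0008, 0, 0, 0, -1], [0.009, -0.0131, 0.0008, 0, 0, 0, -1], [0.0115, -0.0112, 0.0007, 0, 0, 0, -1], [0.0134, -0.0086, 0.0008, 0, 0, 0, -1]])

```text
t: 11.45
tcp_pos: [0.6318, -0.1418, 0.2633]
tool_rot: [0.131, 0.991, -0.0, 0.004]
force: [4.6, 9.0, 3.0]
finger_gap: 0.271
gripper_force: 49.1
```

Emit:
drive_tool(plan=[[0.0149, -0.0058, 0.0008, 0, 0, 0, -1], [0.0157, -0.0027, 0.0007, 0, 0, 0, -1], [0.016, 0.0005, 0.0008, 0, 0, 0, -1], [0.0156, 0.0036, 0.0008, 0, 0, 0, -1], [0.0145, 0.0066, 0.0007, 0, 0, 0, -1]])

```text
t: 11.95
tcp_pos: [0.5605, -0.1225, 0.2597]
tool_rot: [0.131, 0.991, -0.003, 0.007]
force: [9.5, 1.5, -1.1]
finger_gap: 0.269
gripper_force: 49.1
```

Emit:
drive_tool(plan=[[0.0129, 0.0094, 0.0008, 0, 0, 0, -1], [0.0108, 0.0118, 0.0008, 0, 0, 0, -1], [0.0082, 0.0137, 0.0007, 0, 0, 0, -1], [0.0054, 0.0151, 0.0008, 0, 0, 0, -1], [0.0022, 0.0158, 0.0007, 0, 0, 0, -1]])

```text
t: 12.45
tcp_pos: [0.5358, -0.0503, 0.2558]
tool_rot: [0.13, 0.991, -0.006, 0.003]
force: [-2.9, -6.0, 6.6]
finger_gap: 0.268
gripper_force: 50.4
```

Emit:
drive_tool(plan=[[-0.0009, 0.0159, 0.0008, 0, 0, 0, -1], [-0.0041, 0.0155, 0.0008, 0, 0, 0, -1], [-0.0071, 0.0143, 0.0007, 0, 0, 0, -1], [-0.0097, 0.0126, 0.0008, 0, 0, 0, -1], [-0.0121, 0.0105, 0.0008, 0, 0, 0, -1]])

```text
t: 12.95
tcp_pos: [0.5843, 0.0105, 0.2519]
tool_rot: [0.13, 0.991, -0.003, -0.001]
force: [-6.4, 0.5, 10.4]
finger_gap: 0.267
gripper_force: 50.6
```

Emit:
drive_tool(plan=[[-0.0139, 0.0078, 0.0007, 0, 0, 0, -1], [-0.0152, 0.0049, 0.0008, 0, 0, 0, -1], [-0.0159, 0.0018, 0.0008, 0, 0, 0, -1], [-0.0159, -0.0014, 0.0007, 0, 0, 0, -1], [-0.0153, -0.0045, 0.0008, 0, 0, 0, -1]])

```text
t: 13.45
tcp_pos: [0.6622, 0.0009, 0.2481]
tool_rot: [0.13, 0.992, -0.001, 0.001]
force: [-2.1, 6.5, 6.1]
finger_gap: 0.27
gripper_force: 50.1
```

```bash
cat > an.py <<'E'
import numpy as np
from scipy.optimize import least_squares
D=np.array(eval(open("d.txt").read()))  # x,y,z,fx,fy, commanded q
px=np.array([.9657,-.2597]);py=np.array([.2597,.9657])
f=least_squares(lambda c:np.hypot(D[:,0]-c[0],D[:,1]-c[1])-.08,[.6125,-.065]); print("centre",f.x.round(4),"res mm",(f.fun*1e3).round(2))
R=D[:,:2]-f.x; q=np.arctan2(-R@py,R@px); q=q+2*np.pi*np.round((D[:,5]-q)/2/np.pi)
F=np.c_[D[:,3:5]@px,D[:,3:5]@py]
print("q",q.round(3)); print("lag",(D[:,5]-q).round(3)); print("pushback",(F[:,0]*np.sin(q)+F[:,1]*np.cos(q)).round(2)); print("radial",(F[:,0]*np.cos(q)-F[:,1]*np.sin(q)).round(2)); print("z-model",((D[:,2]+.00382*q)*1e3).round(1))
E
python3 - <<'E'
from station import manip
x=manip.sense(); print(x["t"],x["tcp_pos"],x["force"],x["tool_rot"])
E
python3 rows.py 5.1 0.2 10; python3 rows.py 7.1 .1 30
```

```text
13.45 [0.66219695 0.00089331 0.24805605] [-2.13670662  6.47761956  6.14705497] [ 1.30009323e-01  9.91511700e-01 -6.14770813e-04  1.32158669e-03]
from q 5.1
[-0.0141, -0.0075, 0.0007, 0, 0, 0, -1], [-0.0124, -0.0102, 0.0008, 0, 0, 0, -1], [-0.0101, -0.0123, 0.0008, 0, 0, 0, -1], [-0.0074, -0.0142, 0.0007, 0, 0, 0, -1], [-0.0045, -0.0153, 0.0008, 0, 0, 0, -1], [-0.0013, -0.0159, 0.0008, 0, 0, 0, -1], [0.0019, -0.0159, 0.0007, 0, 0, 0, -1], [0.0049, -0.0152, 0.0008, 0, 0, 0, -1], [0.0079, -0.0139, 0.0008, 0, 0, 0, -1], [0.0105, -0.012, 0.0007, 0, 0, 0, -1], 

end q 7.1
from q 7.1
[0.0061, -0.0052, 0.0004, 0, 0, 0, -1], [0.0066, -0.0045, 0.0004, 0, 0, 0, -1], [0.007, -0.0039, 0.0004, 0, 0, 0, -1], [0.0074, -0.0031, 0.0003, 0, 0, 0, -1], [0.0076, -0.0024, 0.0004, 0, 0, 0, -1], [0.0078, -0.0017, 0.0004, 0, 0, 0, -1], [0.008, -0.0008, 0.0004, 0, 0, 0, -1], [0.008, 0.0, 0.0004, 0, 0, 0, -1], [0.0079, 0.0008, 0.0004, 0, 0, 0, -1], [0.0079, 0.0015, 0.0003, 0, 0, 0, -1], 
from q 8.1
[0.0076, 0.0023, 0.0004, 0, 0, 0, -1], [0.0074, 0.0031, 0.0004, 0, 0, 0, -1], [0.007, 0.0038, 0.0004, 0, 0, 0, -1], [0.0067, 0.0045, 0.0004, 0, 0, 0, -1], [0.0061, 0.0051, 0.0004, 0, 0, 0, -1], [0.0056, 0.0058, 0.0003, 0, 0, 0, -1], [0.005, 0.0062, 0.0004, 0, 0, 0, -1], [0.0043, 0.0067, 0.0004, 0, 0, 0, -1], [0.0037, 0.0071, 0.0004, 0, 0, 0, -1], [0.0029, 0.0075, 0.0004, 0, 0, 0, -1], 
from q 9.1
[0.0022, 0.0077, 0.0003, 0, 0, 0, -1], [0.0014, 0.0078, 0.0004, 0, 0, 0, -1], [0.0006, 0.008, 0.0004, 0, 0, 0, -1], [-0.0002, 0.008, 0.0004, 0, 0, 0, -1], [-0.001, 0.0079, 0.0004, 0, 0, 0, -1], [-0.0018, 0.0078, 0.0004, 0, 0, 0, -1], [-0.0026, 0.0076, 0.0003, 0, 0, 0, -1], [-0.0033, 0.0073, 0.0004, 0, 0, 0, -1], [-0.004, 0.0069, 0.0004, 0, 0, 0, -1], [-0.0047, 0.0065, 0.0004, 0, 0, 0, -1], 

end q 10.1
```

Emit:
drive_tool(plan=[[-0.0141, -0.0075, 0.0007, 0, 0, 0, -1], [-0.0124, -0.0102, 0.0008, 0, 0, 0, -1], [-0.0101, -0.0123, 0.0008, 0, 0, 0, -1], [-0.0074, -0.0142, 0.0007, 0, 0, 0, -1], [-0.0045, -0.0153, 0.0008, 0, 0, 0, -1]])

```text
t: 13.95
tcp_pos: [0.6945, -0.0701, 0.2442]
tool_rot: [0.13, 0.991, -0.001, 0.002]
force: [-1.7, 5.4, 5.4]
finger_gap: 0.268
gripper_force: 49.9
```

```bash
cat > d.txt <<'E'
[[.6835,-.0228,.2705,1.2,5.3,-.8],
[.6895,-.0921,.2671,.2,6.9,.1],[.6318,-.1418,.2633,4.6,9,1.1],[.5605,-.1225,.2597,9.5,1.5,2.1],[.5358,-.0503,.2558,-2.9,-6,3.1],[.5843,.0105,.2519,-6.4,.5,4.1],[.6622,.0009,.2481,-2.1,6.5,5.1]]
E
python3 an.py
```

```text
centre [ 0.6147 -0.0636] res mm [-0.03  0.05  0.07  0.06  0.01  0.08  0.08]
q [-0.798  0.102  1.093  2.052  3.046  4.06   5.085]
lag [-0.002 -0.002  0.007  0.048  0.054  0.04   0.015]
pushback [3.95 6.52 6.42 5.98 6.4  5.73 5.55]
radial [ 3.73 -2.27 -7.81 -7.54  1.86  2.89  3.99]
z-model [267.5 267.5 267.5 267.5 267.4 267.4 267.5]
```

Emit:
drive_tool(plan=[[-0.0013, -0.0159, 0.0008, 0, 0, 0, -1], [0.0019, -0.0159, 0.0007, 0, 0, 0, -1], [0.0049, -0.0152, 0.0008, 0, 0, 0, -1], [0.0079, -0.0139, 0.0008, 0, 0, 0, -1], [0.0105, -0.012, 0.0007, 0, 0, 0, -1]])

```text
t: 14.45
tcp_pos: [0.6526, -0.1341, 0.2404]
tool_rot: [0.131, 0.991, -0.0, 0.003]
force: [1.6, 9.6, 2.8]
finger_gap: 0.267
gripper_force: 49.8
```

Emit:
drive_tool(plan=[[0.0061, -0.0052, 0.0004, 0, 0, 0, -1], [0.0066, -0.0045, 0.0004, 0, 0, 0, -1], [0.007, -0.0039, 0.0004, 0, 0, 0, -1], [0.0074, -0.0031, 0.0003, 0, 0, 0, -1], [0.0076, -0.0024, 0.0004, 0, 0, 0, -1]])

```text
t: 14.95
tcp_pos: [0.6155, -0.1436, 0.2386]
tool_rot: [0.131, 0.991, -0.001, 0.005]
force: [6.8, 7.6, 1.2]
finger_gap: 0.263
gripper_force: 49.7
```

Emit:
drive_tool(plan=[[0.0078, -0.0017, 0.0004, 0, 0, 0, -1], [0.008, -0.0008, 0.0004, 0, 0, 0, -1], [0.008, 0, 0.0004, 0, 0, 0, -1]])

```text
t: 15.25
tcp_pos: [0.5928, -0.1406, 0.2375]
tool_rot: [0.131, 0.991, -0.001, 0.006]
force: [7.9, 6.1, 0.2]
finger_gap: 0.27
gripper_force: 49.7
```

Emit:
drive_tool(plan=[[0.0079, 0.0008, 0.0004, 0, 0, 0, -1], [0.0079, 0.0015, 0.0003, 0, 0, 0, -1]])

```text
t: 15.45
tcp_pos: [0.5787, -0.1351, 0.2368]
tool_rot: [0.131, 0.991, -0.002, 0.007]
force: [9.2, 4.6, -1.8]
finger_gap: 0.27
gripper_force: 49.4
```

Emit:
drive_tool(plan=[[0.0076, 0.0023, 0.0004, 0, 0, 0, -1], [0.0074, 0.0031, 0.0004, 0, 0, 0, -1]])

```text
t: 15.65
tcp_pos: [0.566, -0.1271, 0.236]
tool_rot: [0.131, 0.991, -0.003, 0.007]
force: [8.9, 0.9, -1.4]
finger_gap: 0.266
gripper_force: 49.4
```

Emit:
drive_tool(plan=[[0.007, 0.0038, 0.0004, 0, 0, 0, -1], [0.0067, 0.0045, 0.0004, 0, 0, 0, -1]])

```text
t: 15.85
tcp_pos: [0.5548, -0.1166, 0.2353]
tool_rot: [0.131, 0.991, -0.004, 0.007]
force: [7.3, -2.6, -0.3]
finger_gap: 0.272
gripper_force: 49.5
```

Run:
```python
from station import manip
x=manip.sense();print(x["t"],x["tcp_pos"],x["force"])
```

```text
15.85 [ 0.55483343 -0.11661681  0.23530249] [ 7.25059764 -2.55746443 -0.31187876]
```

```bash
cat > d.txt <<'E'
[[.6895,-.0921,.2671,.2,6.9,.1],[.6318,-.1418,.2633,4.6,9,1.1],[.5605,-.1225,.2597,9.5,1.5,2.1],[.5358,-.0503,.2558,-2.9,-6,3.1],[.5843,.0105,.2519,-6.4,.5,4.1],[.6622,.0009,.2481,-2.1,6.5,5.1],[.6945,-.0701,.2442,-1.7,5.4,6.1],
[.6526,-.1341,.2404,1.6,9.6,7.1],[.6155,-.1436,.2386,6.8,7.6,7.6],[.5928,-.1406,.2375,7.9,6.1,7.9],[.5787,-.1351,.2368,9.2,4.6,8.1],[.566,-.1271,.236,8.9,.9,8.3],[.5548,-.1166,.2353,7.3,-2.6,8.5],
]
E
python3 an.py
```

```text
centre [ 0.6147 -0.0636] res mm [ 0.02  0.03  0.05  0.03  0.11  0.1   0.05  0.02 -0.01  0.05  0.05  0.03
 -0.01]
q [0.101 1.093 2.052 3.046 4.06  5.084 6.102 7.098 7.581 7.869 8.058 8.246
 8.438]
lag [-0.001  0.007  0.048  0.054  0.04   0.016 -0.002  0.002  0.019  0.031
  0.042  0.054  0.062]
pushback [6.52 6.42 5.97 6.4  5.73 5.54 5.24 5.95 6.87 5.93 6.15 6.51 6.78]
radial [-2.27 -7.81 -7.54  1.86  2.89  3.99 -2.13 -7.7  -7.53 -8.03 -8.25 -6.13
 -3.75]
z-model [267.5 267.5 267.5 267.4 267.4 267.5 267.5 267.5 267.6 267.6 267.6 267.5
 267.5]
```

Emit:
drive_tool(plan=[[0.0061, 0.0051, 0.0004, 0, 0, 0, -1], [0.0056, 0.0058, 0.0003, 0, 0, 0, -1]])

```text
t: 16.05
tcp_pos: [0.5459, -0.1042, 0.2346]
tool_rot: [0.131, 0.991, -0.005, 0.007]
force: [5.7, -5.6, 0.1]
finger_gap: 0.27
gripper_force: 49.7
```

Emit:
drive_tool(plan=[[0.005, 0.0062, 0.0004, 0, 0, 0, -1]])

```text
t: 16.15
tcp_pos: [0.5423, -0.0974, 0.2342]
tool_rot: [0.13, 0.991, -0.006, 0.006]
force: [3.5, -6.7, 1.5]
finger_gap: 0.266
gripper_force: 49.9
```

Emit:
drive_tool(plan=[[0.0043, 0.0067, 0.0004, 0, 0, 0, -1]])

```text
t: 16.25
tcp_pos: [0.5394, -0.0902, 0.2338]
tool_rot: [0.13, 0.991, -0.006, 0.006]
force: [2.1, -8.6, 2.2]
finger_gap: 0.271
gripper_force: 50.1
```

```bash
sed -i '$d' d.txt; echo "[.5459,-.1042,.2346,5.7,-5.6,8.7],[.5423,-.0974,.2342,3.5,-6.7,8.8],[.5394,-.0902,.2338,2.1,-8.6,8.9],
]" >> d.txt; python3 an.py | tail -12
```

```text
centre [ 0.6148 -0.0636] res mm [-0.01  0.03  0.08  0.07  0.12  0.08  0.01  0.01 -0.    0.06  0.07  0.05
  0.02 -0.07 -0.05 -0.09]
q [0.102 1.093 2.052 3.046 4.06  5.084 6.102 7.099 7.582 7.869 8.058 8.246
 8.438 8.629 8.726 8.823]
lag [-0.002  0.007  0.048  0.054  0.04   0.016 -0.002  0.001  0.018  0.031
  0.042  0.054  0.062  0.071  0.074  0.077]
pushback [6.52 6.41 5.97 6.4  5.73 5.54 5.24 5.95 6.87 5.92 6.14 6.51 6.78 7.72
 7.55 8.81]
radial [-2.27 -7.81 -7.54  1.86  2.9   3.99 -2.13 -7.7  -7.54 -8.03 -8.25 -6.13
 -3.75 -2.07 -0.34  0.88]
z-model [267.5 267.5 267.5 267.4 267.4 267.5 267.5 267.5 267.6 267.6 267.6 267.5
 267.5 267.6 267.5 267.5]
```

Emit:
drive_tool(plan=[[0.0037, 0.0071, 0.0004, 0, 0, 0, -1]])

```text
t: 16.35
tcp_pos: [0.5371, -0.0826, 0.2334]
tool_rot: [0.13, 0.991, -0.007, 0.005]
force: [0.6, -9.7, 4.1]
finger_gap: 0.269
gripper_force: 50.3
```

Emit:
drive_tool(plan=[[0.0029, 0.0075, 0.0004, 0, 0, 0, -1]])

```text
t: 16.45
tcp_pos: [0.5356, -0.0747, 0.233]
tool_rot: [0.13, 0.991, -0.007, 0.004]
force: [-0.7, -9.7, 7.0]
finger_gap: 0.268
gripper_force: 50.5
```

Run:
```python
import numpy as np
from station import manip
x=manip.sense();F=x["force"][:2];R=x["tcp_pos"][:2]-[.6148,-.0636];px=np.array([.9657,-.2597]);py=np.array([.2597,.9657])
q=np.arctan2(-R@py,R@px);print(q+2*np.pi,F@px*np.sin(q)+F@py*np.cos(q),x["t"])
```

```text
9.02246661356507 9.468736479523407 16.45
```

Emit:
drive_tool(plan=[[0.0022, 0.0077, 0.0003, 0, 0, 0, -1]])

```text
t: 16.55
tcp_pos: [0.5349, -0.0667, 0.2326]
tool_rot: [0.13, 0.991, -0.007, 0.004]
force: [-3.3, -10.8, 5.6]
finger_gap: 0.267
gripper_force: 50.5
```

```bash
cat > f.py <<'E'
import numpy as np
from station import manip
x=manip.sense();F=x["force"][:2];R=x["tcp_pos"][:2]-[.6148,-.0636];px=np.array([.9657,-.2597]);py=np.array([.2597,.9657])
q=np.arctan2(-R@py,R@px);print(q%(2*np.pi)+2*np.pi,F@px*np.sin(q)+F@py*np.cos(q),x["t"],x["force"])
E
python3 f.py
```

```text
9.122983670447887 10.70416516347105 16.55 [ -3.34103324 -10.84288899   5.57903476]
```

About +4 N over free running, and the angle past contact (about 0.72 rad, or 2.8 mm) agrees. I'll hold, relax the arm, let go and rise.

Emit:
drive_tool(plan=[[-0.0005, -0.004, 0, 0, 0, 0, -1], [0, -0.002, 0, 0, 0, 0, -1], [0, 0, 0, 0, 0, 0, -1]])

```text
t: 16.85
tcp_pos: [0.5348, -0.0684, 0.2327]
tool_rot: [0.131, 0.991, -0.002, 0.004]
force: [2.1, 4.2, 6.3]
finger_gap: 0.269
gripper_force: 50.3
```

```bash
python3 f.py
```

```text
9.101643348796667 -4.047211692444968 16.85 [2.10912847 4.1821712  6.29003811]
```

Emit:
drive_tool(plan=[[0.0003, 0.0015, 0, 0, 0, 0, -1], [0, 0, 0, 0, 0, 0, 0.4], [0, 0, 0, 0, 0, 0, 0.4], [0, 0, 0, 0, 0, 0, 0.4], [0, 0, 0, 0, 0, 0, 0.4], [0, 0, -0.02, 0, 0, 0, 0.4], [0, 0, -0.04, 0, 0, 0, 0.4], [0, 0, -0.045, 0, 0, 0, 0.4], [0, 0, -0.03, 0, 0, 0, 0.4], [0, 0, 0, 0, 0, 0, 0.4]])

```text
t: 17.85
tcp_pos: [0.535, -0.0671, 0.3708]
tool_rot: [0.131, 0.991, -0.004, 0.007]
force: [0.3, -0.5, -0.1]
finger_gap: 0.703
gripper_force: 0.0
```

```bash
python3 f.py
python3 - <<'E'
from h import *
s=snap("side"); cv2.imwrite("pics/c7.png",cv2.resize(s["image"][110:280,290:440,::-1],None,fx=3,fy=3,interpolation=cv2.INTER_CUBIC))
E
```

```text
9.118387581013891 0.47067619792444404 17.85 [ 0.26172265 -0.45968101 -0.05350057]
```

View pics/c7.png

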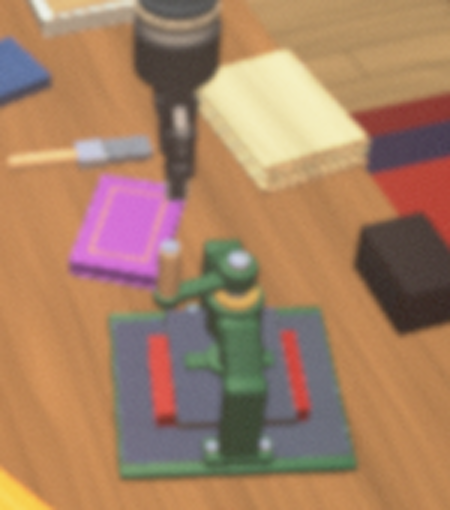

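The crop shows the gripper clear above the sleeve at (170,260). The platen is down on the book, with red strips of about equal width showing at (162,380) and (296,375), so it is centred. I'm handing it in.

```bash
python3 -c "
from station import manip
print(manip.sign_off())"
```

```text
the job is handed in; nothing more can be done
None
```

The job is handed in (no verdict came back): the red book lies square and centred within a few mm, nipped at about 4 N over free running (roughly 80–90 N on the book, estimated from push-back and crank angle), and the sleeve is released with the gripper clear.

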